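# Cover the wire reel and hold the dancer arm forward for threading

### The arm

A 6-joint arm with a two-finger parallel gripper is mounted at the origin on a cart in front of the work surface, level with it; the furniture and walls round the work are solid. World frame = base frame: x ahead of the robot, y to its left, z up, the work surface at z = 0. Lengths are in m, angles in degrees, forces in N, time in s.
With the tool pointing down it reaches from about 0.35 to 0.725 m from the base axis. Payload 4.3 kg.
Tool frame: the origin (TCP) lies at the very end of the fingers, on their centre line; the grasp point (between the pads) lies 19 mm behind it; z points along the fingers, y is the line along which they close (so a half turn about z gives the same grasp; the last joint's range is limited). The gripper opens to 85 mm and grips with 20 to 120 N. Pads are 22 mm wide; open, the fingers measure 114 mm over their backs; the gripper's body (76 mm by 85 mm) begins 54 mm behind the grasp point. The pads swing forward as they close: fully open they stand 13 mm farther back than shut.
Start: joints at [67.592, 21.618, 4.641, 73.018, 0, 83.68], TCP at [0.159, 0.553, 0.231] pointing down, gripper open.
Joint ranges: [-156.06, 156.06], [-48.1, 94.91], [-58.44, 69.94], [-101.28, 121.22], [-78.64, 73.56], [-180, 180]. Speed limits (degrees/s): [147.25, 147.25, 180, 180, 180, 180].

### API

Orientations are given as [roll, pitch, yaw] about the fixed x, y, z axes, in that order (R = Rz(yaw) Ry(pitch) Rx(roll)).
In Python, from bench import arm gives the robot as it stands.
- The arm moves only by the tool play_rows, never from a script. Its arguments are lists of equal length, an entry for each row: "offset": the shift along the tool's x, y, z in units of 0.025 m (1.0 is 0.025 m), a list of three; "twist": the turn about the tool's z in units of 45 degrees (1.0 is 45 degrees). In form: {"offset": [[dx, dy, dz], ...], "twist": [twist, ...]}. A call has 1 to 5 rows; each row shifts and turns the commanded pose from where the row before left it, along the tool's axes as they then stand; what a row does not reach is not made up. A row lasts 1/8 s, in which the tool goes at most 62.5 mm and 10.7 degrees, less where a joint would pass 70% of its speed; a pose out of reach is approached as far as the arm can. A call with a number of a shift or a turn outside -1 to 1 is refused whole. A call with a gripper value outside its range is refused whole. "hand" is the gripper command: -1 is fully open, 1 is shut, values between are in proportion, set as the call begins (left out, the last holds). The fingers move at their own pace and stop on an object; the grip force is fixed at half the most. Time passes only in rows, so rows that do not move let the fingers close. It gives the time, the measured TCP pose, the force, the opening and the grip force at its end, in the units of the state.
- arm.read_state(): the state, without advancing time (a new reading comes with each control period).
- arm.snapshot(name): name is "side" or "top"; returns the picture (480x640x3 uint8, red, green, blue); there is no depth.
- arm.get_calibration(name): a dict with "vfov" (degrees; the focal length in pixels is half the picture's height over the tangent of half this angle, whatever the lens; pixels are square), "cx", "cy" (the principal point, pixels), "k1" (the pictures are not rectified: a ray, as slopes to the right and down, at radius r is drawn at 1 + k1 r^2 times it, then the intrinsics apply), "rvec" (rotation vector, rad) and "tvec" (3), from world to camera coordinates, as OpenCV has them. Camera axes: x right, y down, z forward; pixel columns grow to the right and rows downward; lengths in m; the calibration is good to about 2 mm. A picture is of the moment at which its call begins. get_calibration takes no time and is no camera call.
- arm.sign_off(): hands the job in; it is judged then, once.
The state is a dict: "t": time; "joints": joint angles; "dq": joint speeds; "tau": joint torques, N m; "position": TCP position; "orientation": TCP orientation; "ft_force": force on the tool from outside, world axes, zero at the start; "ft_torque": the same for the moment, N m; "width": finger opening in m; "grasp_force": force on a finger pad.
Only numpy, scipy, OpenCV 4.12 (cv2) and the standard library are available. Lean on these libraries where they do the work, as an engineer would, in place of code of your own. Each camera call takes 0.05 s, during which the arm holds its last target. There are 200 camera calls.

### The job

I want to thread wire through the bench wire pay-off. Lower its open blue-framed cover gently until it lies fully shut over the reel; then swing the sprung dancer arm, the one with the red knob at its end, forward (away from the cover's hinge) all the way to its stop, which takes the brake off the reel, and stay there: you finish while your fingers are holding the arm at the stop, with the cover still shut. Do not slam the cover or let the arm fly back, and leave the two loose spools and the pliers beside the machine where they are.

Things in the scene. Friction and masses are not known exactly. Their poses are not given: they have to be found in the camera images.
- dereeler: Bench wire pay-off, fixed. Base plate 212 (x) x 182 (y) mm, top 12 mm up; origin centre of its underside, x axis to its rear (hinge side, roughly away from the robot), y to its left. On it a grey open-topped case, x -51..51, y -13..53 mm, 86 mm high, with a brass wire reel; right of it (y -25 to -91 mm) swings the dancer arm. 75 mm post with white eyelet at x -94, y -32 mm.
- cover (a joint): Hinged cover angle: 0 = shut flat on the case, 1.57 = upright, up to 1.95 leaning to the rear; starts at 1.5 to 1.9. A stiff hinge keeps it where it is left; 1 to 3 N at the lip move it. Blue frame with clear window, 108 x 73 x 4 mm, 11 mm skirt, black finger lip at the free edge. Fingers that rub on the lip's bead as they leave can lift it again; pressing just behind the bead avoids that.
- cover_lip (a point): Centre of the round bead (10 mm thick, 50 mm long along the machine's y) at the cover's free edge, 122 mm from the hinge axis. Shut, it lies at x -68, y 20, z 91.5 mm in the machine's frame. The cover is shut by pushing the outer (rear) side of this lip forward and down.
- cover_hinge (a point): Hinge axis of the cover, at x 54, y 20, z 88.5 mm in the machine's frame; the axis runs along the machine's y.
- dancer_hinge (a joint): Dancer arm angle: 0 = at rest on the rear stop, leaning 0.70 rad to the rear of upright; grows as it swings forward through upright (0.70) to the front stop at 1.40, leaning 0.70 rad forward. A spring always pulls it back: about 3 N at the knob at rest, 8 N at the front stop.
- dancer_pivot (a point): Pivot of the dancer arm, at x -28, y -42, z 62 mm in the machine's frame; the axis runs along the machine's y.
- knob_mid (a point): Middle of the red knob at the end of the dancer arm, 130 mm from the pivot: round bar 15 mm thick, 42 mm long along the machine's y (y -49 to -91 mm, this point at -70 mm), free for fingers before, behind and above. A white 32 mm pulley sits on the arm's other side. Knob height 161 mm at rest and at the front stop, 192 mm when upright.
- spool_red: Bystander: spool of red wire, 42 mm across, 50 mm high, standing left of the machine; origin in the centre of its underside.
- spool_steel: Bystander: spool of steel wire, 40 mm across, 36 mm high, standing left of the machine; origin in the centre of its underside.
- pliers_blue: Bystander: pliers with blue grips, 46 x 179 x 16 mm, lying right of the machine; origin in the centre of its underside.
- dancer: The dancer arm itself: aluminium bar 12 x 6 mm with the red knob and white pulley at its end; origin on the pivot, its z axis along the arm to the knob, y as the machine's y.

How it is judged:
By the outcome, as a careful person would: the job done as asked, in the order asked, and still so for the second after the job is handed in, while the arm keeps its last pose, push and grip.
It also fails if it takes over 45 s, if anything falls off the work surface, if the arm or the gripper's body presses on something with over 40 N, if the wrist force passes 120 N, or if a joint passes its speed limit or range.

## Working session

There is one attempt and no reset: what is moved stays moved. The work goes in short steps, Python scripts to look and compute and a tool call to move; the robot and the scene stay as the last step left them, time stands still between calls to the robot, and variables do not carry over. Pictures are saved under pics/ and viewed, at most 10 in all, crops included, and the job is handed in when it is done.

Besides the shell and the picture viewer there is one more tool, called in YAML: its name, and indented under it one key for each argument. play_rows: Moves the arm, as the interface text tells. Its arguments: {"type":"object","properties":{"offset":{"type":"array","items":{"type":"array","items":{"type":"number"}}},"twist":{"type":"array","items":{"type":"number"}},"hand":{"type":"number"}},"required":["offset","twist"]}

```bash
mkdir -p pics; ls; python3 - <<'E'
from bench import arm
import cv2
for n in("side","top"):
    cv2.imwrite(f"pics/{n}0.png",arm.snapshot(n)[:,:,::-1]); print(arm.get_calibration(n))
print(arm.read_state())
E
```

```text
pics
{'vfov': 48.16453647769219, 'cx': 321.70000219291865, 'cy': 238.92517434381975, 'k1': -0.14160429298407343, 'rvec': array([ 2.11401934, -0.68389438,  0.33108749]), 'tvec': array([-0.43811835,  0.32582736,  0.62715607])}
{'vfov': 45.620159795199996, 'cx': 329.5119874052378, 'cy': 242.88674845780247, 'k1': -0.06091536330303122, 'rvec': array([ 2.15379508, -2.09590406,  0.19235117]), 'tvec': array([0.03182994, 0.58622468, 0.9983687 ])}
{'t': 0.1, 'joints': array([6.75911183e+01, 2.16566119e+01, 4.57289035e+00, 7.30180016e+01,
       2.30840153e-03, 8.36813118e+01]), 'dq': array([ 0.03318127, -0.22563037,  0.12639008,  0.07121375, -0.05170383,
        0.03868814]), 'tau': array([ 9.46814107e-04, -4.64695036e+01,  2.70581657e+01,  1.19987808e-02,
       -1.66512182e-04, -8.40657837e-07]), 'position': array([0.15911718, 0.55195887, 0.23048082]), 'orientation': array([-1.79899149e+02, -1.34898668e-02,  1.63909793e+02]), 'ft_force': array([ 0.18684956, -1.21147592,  0.51782387]), 'ft_torque': array([ 0.01114886, -0.02183576, -0.00869557]), 'grasp_force': 0.0, 'width': 0.08567230129594493}
```

View pics/side0.png

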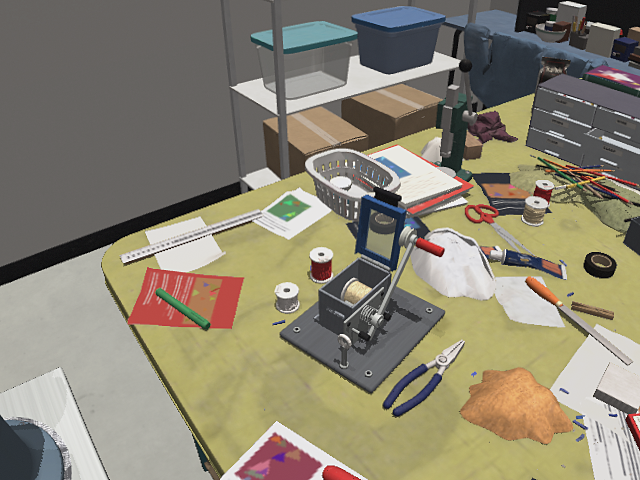

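View pics/top0.png

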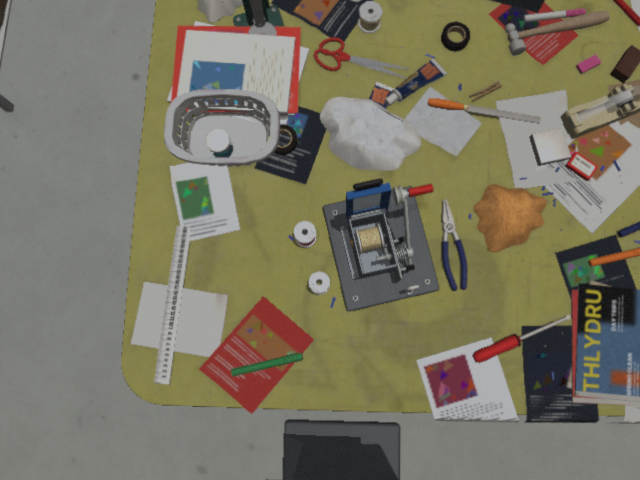

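The side view shows the machine with the cover open (lip ~383,195), the red knob at ~430,246 and the base plate at 282–445 x 262–390. The top view shows the plate corners near (323,205), (402,190), (438,290), (349,310). Enlarging both for closer reading.

```bash
python3 - <<'E'
import cv2
a=cv2.imread("pics/top0.png")[165:325,300:480]; b=cv2.imread("pics/side0.png")[180:400,265:465]
cv2.imwrite("pics/topc.png",cv2.resize(a,None,fx=3.7,fy=3.7,interpolation=2)); cv2.imwrite("pics/sidec.png",cv2.resize(b,None,fx=2.7,fy=2.7,interpolation=2))
E
```

```text
(no output)
```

View pics/topc.png

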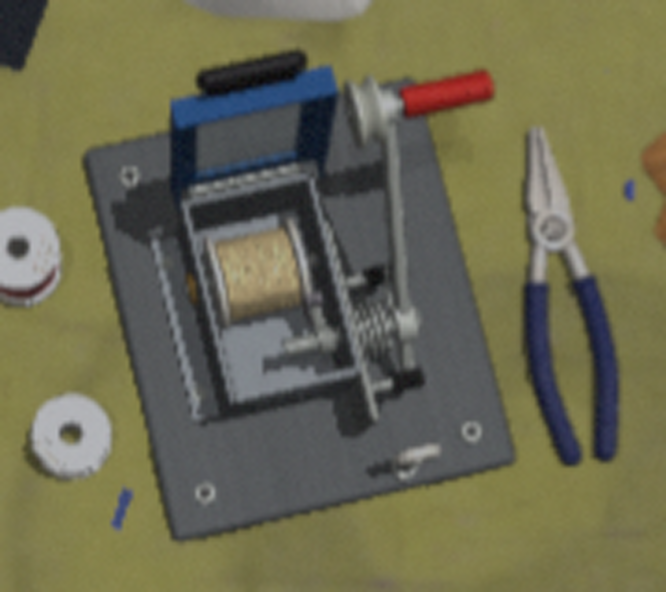

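View pics/sidec.png

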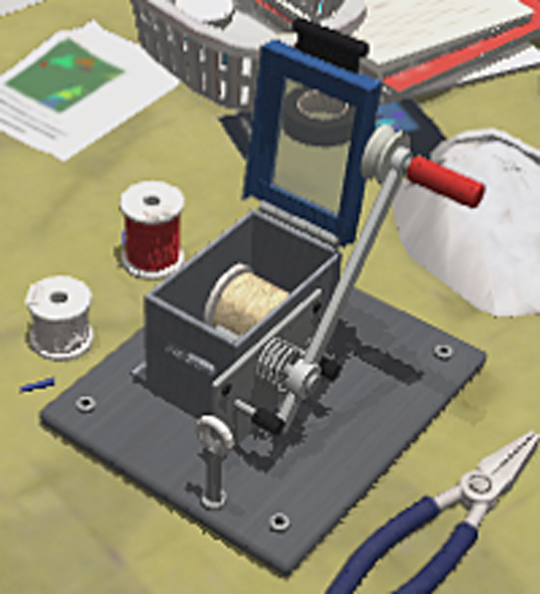

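Top crop: plate corners RL (87,155), FL (175,538), FR (513,460), RR (412,80); lip (203,80)–(302,62); knob (403,103)–(490,83). Side crop: FL (42,420), FR (288,575), RR (487,355); lip (300,28)–(365,52); knob (410,165)–(482,192).

```bash
cat >h.py <<'E'
import numpy as np, cv2
from bench import arm
from scipy.optimize import least_squares
def proj(n,P):
    c=arm.get_calibration(n); f=240/np.tan(np.radians(c['vfov']/2))
    K=np.array([[f,0,c['cx']],[0,f,c['cy']],[0,0,1]])
    return cv2.projectPoints(np.array(P,float).reshape(-1,1,3),c['rvec'],c['tvec'],K,np.array([c['k1'],0,0,0.]))[0][:,0]
def M2W(p,P):
    x,y,a=p[:3]; c,s=np.cos(a),np.sin(a); P=np.array(P,float)
    return P@np.array([[c,s,0],[-s,c,0],[0,0,1]])+[x,y,0]
C=dict(RL=(.106,.091,.012),FL=(-.106,.091,.012),FR=(-.106,-.091,.012),RR=(.106,-.091,.012))
def lip(th,y=.02): return (.054-.122*np.cos(th+.0246)*1, y, .0885+.122*np.sin(th+.0246))
def knob(d,y=-.07): return (-.028-.13*np.sin(d-.7),y,.062+.13*np.cos(d-.7))
E
python3 - <<'E'
from h import *
T=np.array([(87,155),(175,538),(513,460),(412,80),(203,80),(302,62),(403,103),(490,83)])/3.7+[300,165]
S=np.array([(42,420),(288,575),(487,355),(300,28),(365,52),(410,165),(482,192)])/2.7+[265,180]
def pts(p):
    l=[lip(p[3],.045),lip(p[3],-.005)]; k=[knob(p[4],-.049),knob(p[4],-.091)]
    return M2W(p,[C[i] for i in('RL','FL','FR','RR')]+l+k),M2W(p,[C[i] for i in('FL','FR','RR')]+l+k)
def res(p):
    a,b=pts(p); return np.r_[proj('top',a)-T,proj('side',b)-S].ravel()
r=min((least_squares(res,[.45,0,a,1.6,0],loss='soft_l1') for a in(-.3,0,.3)),key=lambda r:r.cost)
p=r.x;print(p,np.degrees(p[2]));print(res(p).reshape(-1,2).round(1));np.save('p.npy',p)
print(M2W(p,[lip(p[3]),lip(0),(.054,.02,.0885),knob(0),knob(.7),knob(1.4)]).round(4))
E
```

```text
[ 0.58738142 -0.04973263  0.26092162  1.70993105  0.00619436] 14.949707419318052
[[-2.  -1.5]
 [ 0.1  1.8]
 [ 2.   0.4]
 [ 0.6 -2. ]
 [-2.3  1. ]
 [ 1.2 -1.1]
 [-0.5  0.6]
 [-0.   0.4]
 [-2.6 -1.9]
 [ 0.8 -0.6]
 [ 1.4 -0.8]
 [-2.5 -1.4]
 [ 1.3  0.6]
 [ 0.8  1.5]
 [-0.6  2.5]]
[[ 0.6536 -0.0113  0.2089]
 [ 0.5166 -0.0479  0.0915]
 [ 0.6344 -0.0165  0.0885]
 [ 0.6593 -0.103   0.1614]
 [ 0.5784 -0.1246  0.192 ]
 [ 0.4975 -0.1462  0.1614]]
```

play_rows:
  offset:
    - [0,0,-0.7]
    - [0,0,-0.7]
    - [0,0,-0.7]
    - [0,0,-0.7]
    - [0,0,-0.7]
  twist: [0.22,0.22,0.22,0.22,0.22]
  hand: 1

```text
t: 0.72
position: [0.1592, 0.5522, 0.3188]
orientation: [-180.0, 0.0, 114.1]
ft_force: [-0.2, -0.6, 0.2]
width: -0.0001
grasp_force: 0.0
```

play_rows:
  offset:
    - [0,0,0]
    - [0,0,0]
  twist: [0.21,0]

```text
t: 0.98
position: [0.1593, 0.5524, 0.3185]
orientation: [-180.0, 0.0, 105.1]
ft_force: [-1.0, 0.2, -1.0]
width: -0.0
grasp_force: 0.0
```

```bash
cat >>h.py <<'E'
p=np.load('p.npy')
def st():
    s=arm.read_state(); R=M2W([0,0,-p[2]],s['position']-[p[0],p[1],0]); F=M2W([0,0,-p[2]],s['ft_force'])
    print('t',s['t'],'mach mm',(R*1e3).round(1),'F',F.round(1),'rpy',s['orientation'].round(1),'w',round(s['width'],4),'gf',s['grasp_force']); return R
def tip(th,s=.112,n=.003,h=.0145): return np.array([.054-s*np.cos(th)+n*np.sin(th)+h,.02,.0885+s*np.sin(th)+n*np.cos(th)])
E
python3 -c "
from h import *
R=st(); g=np.array([.105,.02,.197]); d=(g-R)/.025; print('units x,y,z',d[1],d[0],-d[2], arm.read_state()['joints'])
for t in np.linspace(1.7,0,18): print(t.round(2),(tip(t)*1e3).round(1))"
```

```text
t 0.975 mach mm [-258.2  692.2  318.5] F [-0.9  0.4 -1. ] rpy [-180.     0.   105.1] w -0.0 gf 0.0
units x,y,z -26.887760371225156 14.52990748792469 4.860087488379055 [6.75915526e+01 2.16822026e+01 1.75569152e+01 8.59060197e+01
 7.14366484e-04 1.42520776e+02]
1.7 [ 85.9  20.  199.2]
1.6 [ 74.8  20.  200.4]
1.5 [ 63.6  20.  200.4]
1.4 [ 52.4  20.  199.4]
1.3 [ 41.4  20.  197.2]
1.2 [ 30.7  20.  194. ]
1.1 [ 20.4  20.  189.7]
1.0 [ 10.5  20.  184.4]
0.9 [  1.2  20.  178.1]
0.8 [ -7.4  20.  170.9]
0.7 [-15.2  20.  162.9]
0.6 [-22.2  20.  154.2]
0.5 [-28.4  20.  144.8]
0.4 [-33.5  20.  134.9]
0.3 [-37.6  20.  124.5]
0.2 [-40.7  20.  113.7]
0.1 [-42.6  20.  102.7]
0.0 [-43.5  20.   91.5]
```

play_rows:
  offset:
    - [-1,0.5,0]
    - [-1,0.5,0]
    - [-1,0.5,0]
    - [-1,0.5,0]
    - [-1,0.5,0]
  twist: [0,0,0,0,0]

```text
t: 1.6
position: [0.2523, 0.4468, 0.3182]
orientation: [-179.9, 0.0, 105.1]
ft_force: [-0.2, 0.7, 0.3]
width: -0.0003
grasp_force: 0.0
```

play_rows:
  offset:
    - [-1,0.5,0]
    - [-1,0.5,0]
    - [-1,0.5,0]
    - [-1,0.5,0]
    - [-1,0.5,0]
  twist: [0,0,0,0,0]

```text
t: 2.22
position: [0.3449, 0.3423, 0.3182]
orientation: [-179.9, 0.0, 105.1]
ft_force: [-0.3, 0.3, 0.2]
width: -0.0002
grasp_force: 0.0
```

play_rows:
  offset:
    - [-1,0.5,0]
    - [-1,0.5,0]
    - [-1,0.5,0]
    - [-1,0.5,0]
    - [-1,0.5,0]
  twist: [0,0,0,0,0]

```text
t: 2.85
position: [0.4375, 0.2378, 0.3182]
orientation: [-179.9, 0.0, 105.1]
ft_force: [0.3, 1.2, -0.0]
width: -0.0001
grasp_force: 0.0
```

play_rows:
  offset:
    - [-1,0.5,0]
    - [-1,0.5,0]
    - [-1,0.5,0]
    - [-1,0.5,0]
    - [-1,0.5,0]
  twist: [0,0,0,0,0]

```text
t: 3.48
position: [0.5301, 0.1332, 0.3181]
orientation: [-179.9, -0.0, 105.1]
ft_force: [0.3, -0.7, -0.0]
width: 0.0001
grasp_force: 0.0
```

play_rows:
  offset:
    - [-1,0.8,0]
    - [-1,0.8,0]
    - [-1,0.8,0]
    - [-1,0.8,0]
    - [-1,0.8,0]
  twist: [0,0,0,0,0]

```text
t: 4.1
position: [0.6593, 0.0384, 0.318]
orientation: [-179.9, -0.0, 105.1]
ft_force: [0.1, 1.0, 0.4]
width: -0.0002
grasp_force: 0.0
```

```bash
python3 -c "
from h import *
R=st(); g=np.array([.105,.02,.197]); d=(g-R)/.025; print('units x,y,z',d[1],d[0],-d[2], arm.read_state()['joints'])"
```

```text
t 4.1 mach mm [ 92.2  66.6 318. ] F [0.3 1.  0.4] rpy [-179.9   -0.   105.1] w -0.0002 gf 0.0
units x,y,z -1.8647182027624736 0.5106888691658895 4.841340013097921 [-2.16861372e+00  3.41401466e+01  3.74954735e+01  9.34273411e+01
  8.26084584e-03  7.26918344e+01]
```

play_rows:
  offset:
    - [-0.9,0.3,0]
    - [-0.96,0.3,0]
    - [0,0,1]
    - [0,0,1]
    - [0,0,1]
  twist: [0,0,0,0,0]

```text
t: 4.72
position: [0.6849, -0.0021, 0.2421]
orientation: [-179.9, -0.0, 105.1]
ft_force: [0.1, -0.4, 1.0]
width: 0.0002
grasp_force: 0.0
```

play_rows:
  offset:
    - [0,0,0.9]
    - [0,0,0.9]
    - [0,0,0]
  twist: [0,0,0]

```text
t: 5.1
position: [0.6833, -0.0018, 0.1959]
orientation: [-179.7, -0.1, 105.1]
ft_force: [-0.7, -1.0, 0.2]
width: 0.0001
grasp_force: 0.0
```

```bash
python3 -c "
from h import *
st(); im=arm.snapshot('side')[150:350,280:480,::-1]; cv2.imwrite('pics/s1.png',cv2.resize(im,None,fx=2.8,fy=2.8,interpolation=2))"
```

```text
t 5.1 mach mm [105.   21.6 195.9] F [-0.9 -0.8  0.2] rpy [-1.797e+02 -1.000e-01  1.051e+02] w 0.0001 gf 0.0
```

View pics/s1.png

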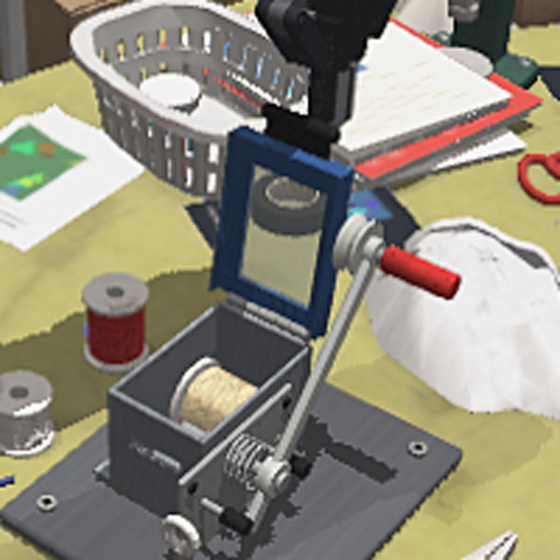

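The fingers stand just behind the lip (~315,110 in the crop), as planned. Pushing forward.

play_rows:
  offset:
    - [0,-0.3,0]
    - [0,-0.3,0]
    - [0,-0.3,-0.1]
    - [0,-0.3,-0.1]
    - [0,-0.3,0]
  twist: [0,0,0,0,0]

```text
t: 5.78
position: [0.6491, -0.0118, 0.2046]
orientation: [179.9, 0.0, 105.0]
ft_force: [1.5, 1.4, 1.9]
width: -0.0003
grasp_force: 0.8
```

```bash
python3 -c "
from h import *
st()"
```

```text
t 5.775 mach mm [ 69.4  20.7 204.6] F [1.9 1.  1.9] rpy [179.9   0.  105. ] w -0.0003 gf 0.8160002343356609
```

play_rows:
  offset:
    - [0,-0.48,0.14]
    - [0,-0.44,0.1]
    - [0,-0.44,0.12]
    - [0,-0.4,0.16]
    - [0,-0.4,0.18]
  twist: [0,0,0,0,0]

```text
t: 6.4
position: [0.5963, -0.0258, 0.1864]
orientation: [180.0, 0.0, 105.0]
ft_force: [0.9, 0.3, 0.0]
width: -0.0001
grasp_force: 0.4
```

```bash
python3 -c "
from h import *
st(); im=arm.snapshot('side')[150:350,280:480,::-1]; cv2.imwrite('pics/s2.png',cv2.resize(im,None,fx=2.8,fy=2.8,interpolation=2))"
```

```text
t 6.4 mach mm [ 14.8  20.8 186.4] F [1. 0. 0.] rpy [180.   0. 105.] w -0.0001 gf 0.4329638835042715
```

View pics/s2.png

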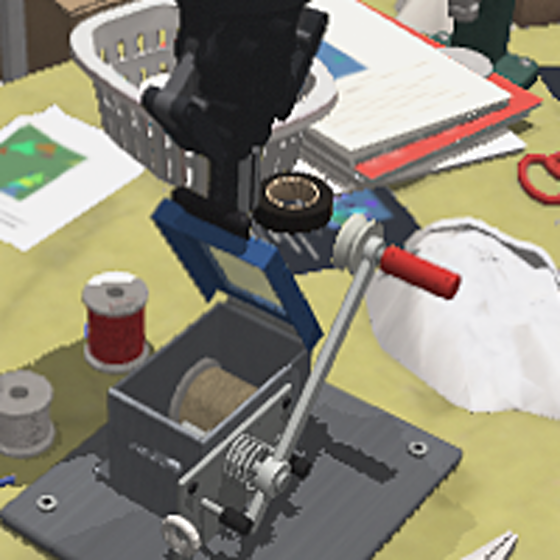

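The cover is leaning forward at about 60°, the fingertips on its outer face behind the bead (~210,205). Continuing along the arc.

play_rows:
  offset:
    - [0,-0.39,0.22]
    - [0,-0.32,0.24]
    - [0,-0.28,0.26]
    - [0,-0.26,0.28]
    - [0,-0.23,0.29]
  twist: [0,0,0,0,0]

```text
t: 7.08
position: [0.5607, -0.0353, 0.1535]
orientation: [-180.0, -0.0, 105.0]
ft_force: [-0.1, -0.4, 0.5]
width: -0.0001
grasp_force: 0.4
```

play_rows:
  offset:
    - [0,-0.19,0.29]
    - [0,-0.16,0.3]
    - [0,-0.14,0.28]
    - [0,-0.11,0.3]
    - [0,-0.09,0.28]
  twist: [0,0,0,0,0]

```text
t: 7.7
position: [0.5443, -0.0396, 0.1172]
orientation: [-180.0, -0.0, 105.0]
ft_force: [-0.5, 0.2, 0.3]
width: 0.0002
grasp_force: 0.3
```

```bash
python3 -c "
from h import *
st(); im=arm.snapshot('side')[150:350,280:480,::-1]; cv2.imwrite('pics/s3.png',cv2.resize(im,None,fx=2.8,fy=2.8,interpolation=2))"
```

```text
t 7.7 mach mm [-39.   20.9 117.2] F [-0.5  0.3  0.3] rpy [-180.   -0.  105.] w 0.0002 gf 0.3159651529580998
```

View pics/s3.png

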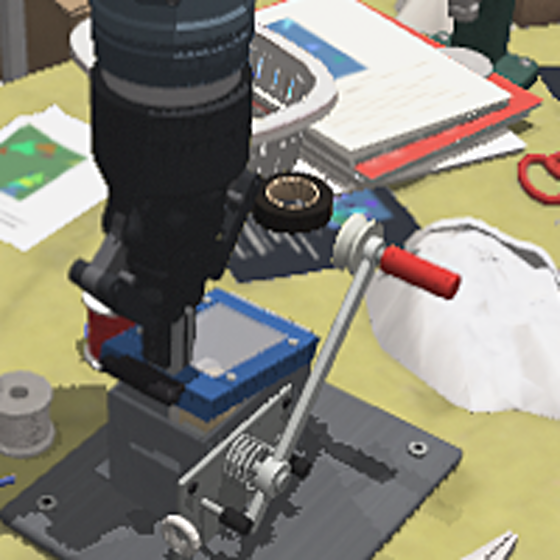

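The cover is ~15° from shut with the tips behind the bead (bead ~145,375). Finishing slowly.

play_rows:
  offset:
    - [0,-0.04,0.2]
    - [0,-0.02,0.2]
    - [0,0,0.18]
    - [0,0,0.15]
    - [0,0,0.1]
  twist: [0,0,0,0,0]

```text
t: 8.38
position: [0.543, -0.04, 0.0968]
orientation: [-180.0, -0.0, 105.0]
ft_force: [-0.6, 0.5, 0.5]
width: -0.0
grasp_force: 0.3
```

```bash
python3 -c "
from h import *
st()"
```

```text
t 8.375 mach mm [-40.3  20.9  96.8] F [-0.5  0.6  0.5] rpy [-180.   -0.  105.] w -0.0 gf 0.2945285962766775
```

play_rows:
  offset:
    - [0,0,0.08]
    - [0,0,0.08]
    - [0,0,0.06]
  twist: [0,0,0]

```text
t: 8.75
position: [0.5432, -0.04, 0.0923]
orientation: [180.0, 0.0, 105.0]
ft_force: [-4.4, 0.2, 13.6]
width: -0.0001
grasp_force: 6.7
```

```bash
python3 -c "
from h import *
st()"
```

```text
t 8.75 mach mm [-40.2  20.8  92.3] F [-4.2  1.4 13.6] rpy [180.   0. 105.] w -0.0001 gf 6.6858095495263115
```

play_rows:
  offset:
    - [0,0,-0.1]
    - [0,0.04,-0.2]
    - [0,0.04,-0.5]
    - [0,0,-1]
    - [0,0,-1]
  twist: [0,0,0,0,0]

```text
t: 9.38
position: [0.5452, -0.0394, 0.1629]
orientation: [180.0, 0.0, 105.0]
ft_force: [-0.3, 0.0, -0.0]
width: 0.0
grasp_force: 0.0
```

play_rows:
  offset:
    - [0,0,-1]
    - [0,0,-1]
    - [0,0,-1]
    - [-0.9,0.9,-0.5]
    - [-0.9,0.9,0]
  twist: [0,0,0,0,0]
  hand: -1

```text
t: 10.0
position: [0.6017, -0.0717, 0.2519]
orientation: [179.8, 0.1, 105.0]
ft_force: [0.4, -0.2, 0.1]
width: 0.0855
grasp_force: 0.0
```

play_rows:
  offset:
    - [-0.9,0.9,0]
    - [-0.9,0.9,0]
    - [0,0,0]
  twist: [0,0,0]

```text
t: 10.38
position: [0.6564, -0.1043, 0.2485]
orientation: [180.0, 0.0, 104.9]
ft_force: [-0.4, 0.4, 0.0]
width: 0.0853
grasp_force: 0.0
```

```bash
python3 -c "
from h import *
R=st(); g=np.array([.056,-.070,.144]); d=(g-R)/.025; print('units x,y,z',d[1],d[0],-d[2])
im=arm.snapshot('side')[150:350,280:480,::-1]; cv2.imwrite('pics/s4.png',cv2.resize(im,None,fx=2.8,fy=2.8,interpolation=2))"
```

```text
t 10.375 mach mm [ 52.7 -70.5 248.5] F [-0.3  0.5  0. ] rpy [180.    0.  104.9] w 0.0853 gf 0.0
units x,y,z 0.021150026145841938 0.1339079542487534 4.1787054033952735
```

View pics/s4.png

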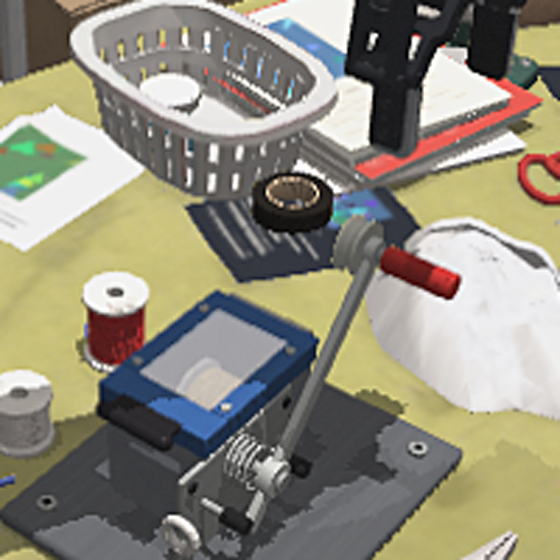

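The cover lies shut (lip at ~140,415 in the crop); the open gripper is above the knob (~420,272). Descending to straddle the knob.

play_rows:
  offset:
    - [0,0,0.9]
    - [0,0,0.9]
    - [0,0,0.9]
    - [0,0,0.8]
    - [0,0,0.8]
  twist: [0,0,0,0,0]

```text
t: 11.05
position: [0.6543, -0.1024, 0.1419]
orientation: [180.0, -0.0, 105.0]
ft_force: [-0.2, 1.2, -0.3]
width: 0.0854
grasp_force: 0.0
```

play_rows:
  offset:
    - [0,0,0]
    - [0,0,0]
    - [0,0,0]
    - [0,0,0]
  twist: [0,0,0,0]
  hand: 0.45

```text
t: 11.55
position: [0.6565, -0.1031, 0.1429]
orientation: [179.8, 0.0, 105.0]
ft_force: [2.0, 0.5, 0.6]
width: 0.0234
grasp_force: 0.9
```

```bash
python3 -c "
from h import *
R=st()
im=arm.snapshot('side')[150:350,280:480,::-1]; cv2.imwrite('pics/s5.png',cv2.resize(im,None,fx=2.8,fy=2.8,interpolation=2))
for d in np.arange(0,1.41,.1): print(d.round(1),(np.array(knob(d))*1e3).round(1))"
```

```text
t 11.55 mach mm [ 53.  -69.4 142.9] F [ 2.  -0.   0.6] rpy [179.8   0.  105. ] w 0.0234 gf 0.9317610785365105
0.0 [ 55.7 -70.  161.4]
0.1 [ 45.4 -70.  169.3]
0.2 [ 34.3 -70.  176.1]
0.3 [ 22.6 -70.  181.7]
0.4 [ 10.4 -70.  186.2]
0.5 [ -2.2 -70.  189.4]
0.6 [-15.  -70.  191.4]
0.7 [-28. -70. 192.]
0.8 [-41.  -70.  191.4]
0.9 [-53.8 -70.  189.4]
1.0 [-66.4 -70.  186.2]
1.1 [-78.6 -70.  181.7]
1.2 [-90.3 -70.  176.1]
1.3 [-101.4  -70.   169.3]
1.4 [-111.7  -70.   161.4]
```

View pics/s5.png

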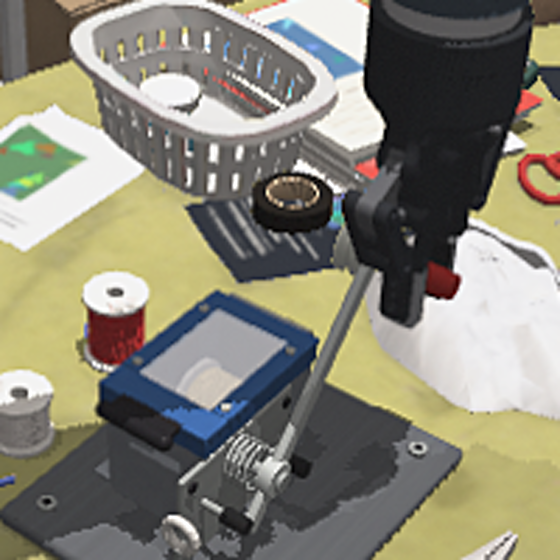

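The knob is caged between the fingers (~440,280), the rear pad already touching it lightly. Following the arc forward.

play_rows:
  offset:
    - [0,-0.41,-0.32]
    - [0,-0.44,-0.27]
    - [0,-0.47,-0.22]
    - [0,-0.49,-0.18]
    - [0,-0.5,-0.13]
  twist: [0,0,0,0,0]

```text
t: 12.22
position: [0.6032, -0.1177, 0.1725]
orientation: [179.4, 0.1, 105.0]
ft_force: [6.1, 2.6, 4.2]
width: 0.0235
grasp_force: 3.4
```

```bash
python3 -c "
from h import *
R=st()"
```

```text
t 12.225 mach mm [ -2.3 -69.7 172.5] F [6.6 1.  4.2] rpy [1.794e+02 1.000e-01 1.050e+02] w 0.0235 gf 3.357977431733161
```

play_rows:
  offset:
    - [0,-0.51,-0.06]
    - [0,-0.52,-0.02]
    - [0,-0.52,0.02]
    - [0,-0.51,0.08]
    - [0,-0.5,0.13]
  twist: [0,0,0,0,0]

```text
t: 12.85
position: [0.5408, -0.135, 0.1682]
orientation: [179.5, 0.1, 105.0]
ft_force: [5.4, 2.1, 4.2]
width: 0.0235
grasp_force: 3.0
```

```bash
python3 -c "
from h import *
R=st()"
```

```text
t 12.85 mach mm [-67.  -70.4 168.2] F [5.7 0.7 4.2] rpy [1.795e+02 1.000e-01 1.050e+02] w 0.0235 gf 3.0241904966533184
```

play_rows:
  offset:
    - [0,-0.48,0.18]
    - [0,-0.46,0.23]
    - [0,-0.4,0.27]
    - [0,-0.25,0.2]
  twist: [0,0,0,0]

```text
t: 13.35
position: [0.5025, -0.1454, 0.1458]
orientation: [179.6, 0.1, 105.0]
ft_force: [7.0, 1.9, 4.6]
width: 0.0236
grasp_force: 3.2
```

```bash
python3 -c "
from h import *
R=st()"
```

```text
t 13.35 mach mm [-106.7  -70.5  145.8] F [7.2 0.1 4.6] rpy [1.796e+02 1.000e-01 1.050e+02] w 0.0236 gf 3.2346483087167144
```

play_rows:
  offset:
    - [0,-0.15,0.13]
    - [0,-0.12,0.1]
    - [0,-0.08,0.03]
  twist: [0,0,0]

```text
t: 13.72
position: [0.4948, -0.1474, 0.1392]
orientation: [179.5, 0.1, 105.0]
ft_force: [10.0, 2.5, -0.4]
width: 0.0232
grasp_force: 4.8
```

```bash
python3 -c "
from h import *
R=st()"
```

```text
t 13.725 mach mm [-114.6  -70.5  139.2] F [10.3 -0.2 -0.4] rpy [1.795e+02 1.000e-01 1.050e+02] w 0.0232 gf 4.8340655118227005
```

play_rows:
  offset:
    - [0,-0.08,0]
    - [0,-0.08,0]
    - [0,0,0]
  twist: [0,0,0]

```text
t: 14.1
position: [0.4946, -0.1475, 0.1392]
orientation: [179.1, 0.1, 105.1]
ft_force: [19.0, 5.4, -7.1]
width: 0.0233
grasp_force: 9.7
```

```bash
python3 -c "
from h import *
R=st()"
```

```text
t 14.1 mach mm [-114.9  -70.5  139.2] F [19.8  0.3 -7.1] rpy [1.791e+02 1.000e-01 1.051e+02] w 0.0233 gf 9.724516323767602
```

```bash
python3 -c "
from h import *
st()
a=arm.snapshot('side')[200:400,265:465,::-1];b=arm.snapshot('top')[165:325,300:460,::-1]
cv2.imwrite('pics/f.png',np.hstack([cv2.resize(a,(400,400),interpolation=2),cv2.resize(b,(400,400),interpolation=2)]));st()"
```

```text
t 14.1 mach mm [-114.9  -70.5  139.2] F [19.8  0.3 -7.1] rpy [1.791e+02 1.000e-01 1.051e+02] w 0.0233 gf 9.724516323767602
t 14.2 mach mm [-114.8  -70.5  139.2] F [20.1  0.8 -7.7] rpy [1.791e+02 1.000e-01 1.051e+02] w 0.0235 gf 9.645258248783648
```

View pics/f.png

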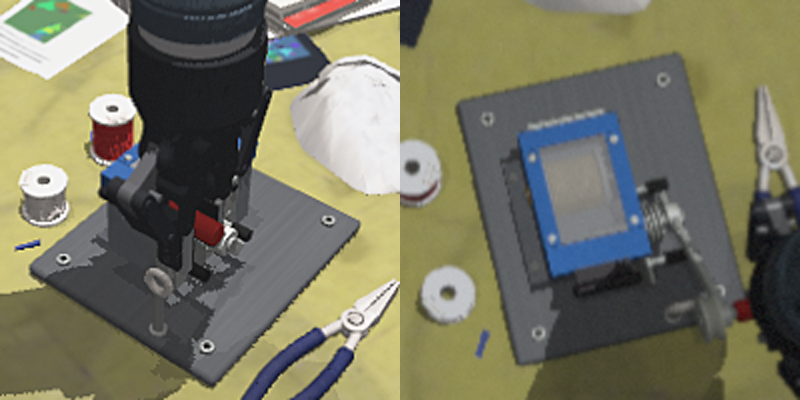

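The cover is shut (right panel, frame at ~585,195), the knob is held between the fingers at the front stop (~740,310), and the spools and pliers are where they were. Handing in.

```bash
python3 -c "
from bench import arm
print(arm.sign_off())"
```

```text
the job is handed in; nothing more can be done
None
```

I lowered the cover gently until it was fully shut, then swung the dancer arm forward to its stop, where the fingers are still holding it; the spools and pliers were not moved, and the job is handed in after about 14 of the 45 s.

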